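# Build the filter bonding stack on its base

### The arm

A 6-joint arm with a two-finger parallel gripper is mounted at the origin on a cart in front of the work surface, level with it; the furniture and walls round the work are solid. World frame = base frame: x ahead of the robot, y to its left, z up, the work surface at z = 0. Lengths are in m, angles in rad, forces in N, time in s.
With the tool pointing down it reaches from about 0.275 to 0.725 m from the base axis. Payload 15.9 kg.
Tool frame: the origin (TCP) lies midway between the tips of the shut fingers; the grasp point (between the pads) lies 19 mm behind it (env.pinch_z is the distance from the TCP to the grasp point, in m); z points along the fingers, y is the line along which they close (so a half turn about z gives the same grasp; the last joint's range is limited). The gripper opens to 85 mm and grips with 20 to 120 N. Pads are 22 mm wide; open, the fingers measure 114 mm over their backs; the gripper's body (76 mm by 85 mm) begins 54 mm behind the grasp point. The pads swing forward as they close: fully open they stand 13 mm farther back than shut.
Start: joints at [0.716, 0.213, -0.034, 1.323, 0, 1.571], TCP at [0.377, 0.328, 0.231] pointing down, gripper open.
Joint ranges: [-2.98, 2.98], [-0.74, 1.72], [-1.14, 1.35], [-2.1, 2.04], [-1.57, 1.44], [-3.14, 3.14]. Speed limits (rad/s): [1.89, 1.89, 2.39, 2.57, 3.14, 3.14].

### API

Orientations are given as a rotation vector (axis times angle).
In Python, from plant import telemetry, capture, ticket, env gives the robot as it stands. The module is installed in compiled form; this text tells all that it offers.
- The arm moves only by the shell command python3 -m pendant 'ROWS' [OPENING] [FORCE]. ROWS is JSON, a list of rows, each a list of 2 entries, a list of its own where there are three numbers: the shift along the tool's x, y, z in cm, then the turn, a rotation vector about the tool's x, y, z in rad. A call has 1 to 5 rows; each row is the pose to reach, as a shift and turn from the pose commanded when the call began, along the tool's axes at that moment; what a row does not reach only later rows make up. A row lasts 1/12 s, in which the tool goes at most 41.7 mm and 7.16 degrees, less where a joint would pass 70% of its speed; a pose out of reach is approached as far as the arm can. A call with a gripper value outside its range is refused whole. OPENING is the closure, from 0 (fully open) to 1 (shut), set as the call begins (- or left out, the last holds). The fingers move at their own pace and stop on an object; FORCE is the grip in N (left out, the last holds). Time passes only in rows, so rows that repeat a pose let the fingers close. It gives the time, the measured TCP pose, the force, the opening and the grip force at its end, in the units of the state.
- telemetry.get_obs(): the state, without advancing time (a new reading comes with each control period).
- capture(name): name is "scene" or "top" or "wrist"; returns a dict with "pixels" (384x512x3 uint8, red, green, blue), "mtx" (3x3 intrinsics, pixels), "R" (3x3) and "t" (3): a world point X has camera coordinates R X + t. Camera axes: x right, y down, z forward; pixel columns grow to the right and rows downward; lengths in m; the calibration is good to about 2 mm. The wrist camera is an equidistant fisheye: a pixel r from the principal point sees the ray r / f radians off the axis. A picture is of the moment at which its call begins. There is no depth.
- ticket.close_job(): hands the job in; it is judged then, once.
The state is a dict: "time": time; "joint_pos": joint angles; "joint_vel": joint speeds; "effort": joint torques, N m; "position": TCP position; "eef_rot": TCP orientation; "ft_force": force on the tool from outside, world axes, zero at the start; "moment": the same for the moment, N m; "finger_gap": opening from 0.0 (shut) to 1.0 (fully open); "grasp_force": force on a finger pad.
Only numpy, scipy, OpenCV 4.12 (cv2) and the standard library are available. Lean on these libraries where they do the work, as an engineer would, in place of code of your own. Each camera call takes 0.05 s, during which the arm holds its last target. There are 200 camera calls.

### The job

Clear the black lens cap off the blue seat of the round aluminium bonding base and lay it flat in the green tray. Then build the bonding stack on the blue seat, from the bottom up: the white disc, the cream-coloured filter, the red pad and the steel weight ring on top, each lying flat and centred on the one below. Leave the tape roll and the thumb screw where they are.

Things in the scene. Friction and masses are not known exactly. Their poses are not given: they have to be found in the camera images.
- cap: Black plastic lens cap, a flat round disc 33 mm across and 11 mm high, at the start lying on the blue seat of the bonding base. Loose, 20 g. Origin: centre of its underside; z up.
- white_disc: Plain white plastic disc, 54 mm across and 12 mm high, lying flat on the table. Loose, 50 g. Origin: centre of its underside; z up.
- filter: Round optical filter, pale cream-yellow glass in a black rim, 42 mm across and 6 mm high, lying flat on the table. Loose, 30 g. Origin: centre of its underside; z up. Thin: grip it across the rim with the fingertips close to the table.
- red_pad: Red plastic disc, 42 mm across and 10 mm high, lying flat on the table. Loose, 25 g. Origin: centre of its underside; z up.
- weight: Light steel weight ring (a thick round ring with a small hole), 42 mm across and 14 mm high, lying flat on the table. Loose, about 0.22 kg. Origin: centre of its underside; z up.
- seat (a point): Centre of the top face of the blue seat, 18 mm above the table. The seat is a round boss 60 mm across, 6 mm high, on a round aluminium plate 84 mm across and 12 mm high (the bonding base), which is fixed to the table; z up.
- tray: Shallow round green tray, 92 mm across outside, 86 mm inside, rim 10 mm above the table, floor 6 mm thick; fixed to the table. Origin: centre of its underside (on the table); z up.
- tape: Roll of blue tape, 72 mm across and 19 mm high, lying flat near the robot; to be left alone. Loose. Origin: centre of its underside; z up.
- screw: Small steel thumb screw standing on its knurled head, 16 mm across and 23 mm high; to be left alone. Loose. Origin: centre of its underside; z up.

How it is judged:
At the end, for the whole second after the job is handed in: Cap flat on the tray's floor; on the seat the white disc, filter, red pad and weight ring lie flat, in this order from the bottom, each centred within 10 mm on what is below it; all released and at rest (horizontal distance between cap and tray below 0.03 m and z of cap in the frame of tray between 0.003 and 0.01 m and horizontal distance between white_disc and seat below 0.01 m and z of white_disc in the frame of seat between -0.003 and 0.003 m and horizontal distance between filter and white_disc below 0.01 m and z of filter in the frame of white_disc between 0.009 and 0.015 m and horizontal distance between red_pad and filter below 0.01 m and z of red_pad in the frame of filter between 0.003 and 0.009 m and horizontal distance between weight and red_pad below 0.01 m and z of weight in the frame of red_pad between 0.007 and 0.013 m and angle between each of cap, white_disc, filter, red_pad, weight's own z axis and vertical below 0.12 rad and linear speed of each of cap, white_disc, filter, red_pad, weight below 0.02 m/s); the robot touches nothing.
It fails at once if the tape roll was moved by more than 20 mm (distance of tape from where it was at the start of the episode above 0.02 m).
It fails at once if the thumb screw was moved by more than 15 mm or tipped over (distance of screw from where it was at the start of the episode above 0.015 m or angle between screw's own z axis and vertical above 0.5 rad).
It also fails if it takes over 99 s, if anything falls off the work surface, if the arm or the gripper's body presses on something with over 40 N, if the wrist force passes 120 N, or if a joint passes its speed limit or range.

## Working session

There is one attempt and no reset: what is moved stays moved. The work goes in short steps, Python scripts to look and compute and a shell command to move; the robot and the scene stay as the last step left them, time stands still between calls to the robot, and variables do not carry over. Pictures are saved under pics/ and viewed, at most 14 in all, crops included, and the job is handed in when it is done.

```bash
mkdir -p pics; python3 - <<'E'
from plant import telemetry,capture,env
import cv2,numpy as np
o=telemetry.get_obs();print({k:np.round(v,3) for k,v in o.items()},env.pinch_z)
for n in("top","scene"):
    c=capture(n);cv2.imwrite(f"pics/{n}0.png",c["pixels"][:,:,::-1]);np.savez(f"{n}0.npz",**c);print(n,c["mtx"].round(1).tolist(),c["R"].round(3).tolist(),c["t"].round(3))
E
```

```text
{'time': np.float64(0.0), 'joint_pos': array([ 0.716,  0.213, -0.035,  1.323, -0.   ,  1.571]), 'joint_vel': array([-0.   , -0.001,  0.001, -0.001,  0.002,  0.001]), 'effort': array([-4.0000e-03, -6.8616e+01,  4.8712e+01,  1.7000e-02, -0.0000e+00,
        0.0000e+00]), 'position': array([0.377, 0.328, 0.231]), 'eef_rot': array([-1.302e+00, -2.859e+00,  2.000e-03]), 'ft_force': array([-0.037, -0.102, -0.444]), 'moment': array([ 0.038, -0.007,  0.035]), 'grasp_force': np.float64(0.0), 'finger_gap': np.float64(0.997)} 0.0187
top [[451.3, 0.0, 256.6], [0.0, 451.3, 190.5], [0.0, 0.0, 1.0]] [[-0.03, -1.0, -0.007], [-0.986, 0.031, -0.163], [0.163, 0.003, -0.987]] [0.231 0.523 0.805]
scene [[462.4, 0.0, 258.2], [0.0, 462.4, 188.1], [0.0, 0.0, 1.0]] [[-0.945, 0.326, -0.012], [0.29, 0.823, -0.489], [-0.149, -0.466, -0.872]] [ 0.411 -0.276  1.063]
```

View pics/top0.png

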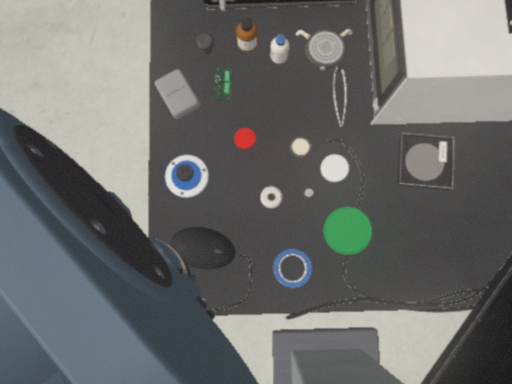

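View pics/scene0.png

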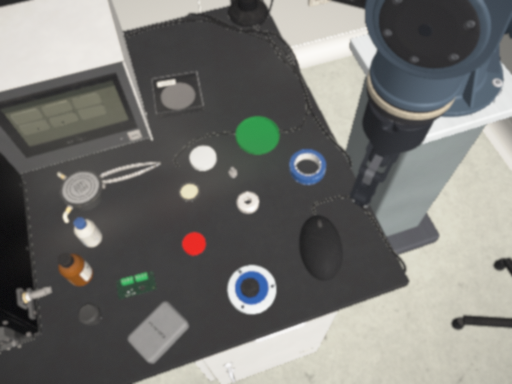

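The top view shows the base with the cap at (186,175), red pad (245,138), filter (300,147), white disc (334,168), weight (271,197), screw (309,193), tray (348,231) and tape (292,268). All of them also show in the scene view: base (252,289), red (194,243), filter (189,191), white (203,158), weight (248,202), tray (257,135).

```bash
cat > h.py <<'E'
import cv2,numpy as np
def ray(c,p):
    K=c["mtx"];d=c["R"].T@np.linalg.inv(K)@np.array([p[0],p[1],1.]);o=-c["R"].T@c["t"];return o,d/np.linalg.norm(d)
def plane(c,p,z):
    o,d=ray(c,p);return o+d*(z-o[2])/d[2]
def tri(r1,r2):
    (o1,d1),(o2,d2)=r1,r2
    s=np.linalg.lstsq(np.c_[d1,-d2],o2-o1,rcond=None)[0];a=o1+s[0]*d1;b=o2+s[1]*d2;return (a+b)/2,np.linalg.norm(a-b)
R=dict(red=((0,120,90),(8,255,255)),green=((45,120,50),(80,255,255)),blue=((95,120,60),(125,255,255)),
 cream=((15,25,120),(35,140,255)),grey=((0,0,125),(180,60,255)),black=((0,0,0),(180,255,75)))
def blob(img,col,seed,win=45):
    m=cv2.inRange(cv2.cvtColor(img,cv2.COLOR_RGB2HSV),*R[col])
    w=np.zeros_like(m);cv2.circle(w,tuple(map(int,seed)),win,255,-1);m&=w
    cs=cv2.findContours(m,cv2.RETR_EXTERNAL,cv2.CHAIN_APPROX_NONE)[0]
    cs=[c for c in cs if len(c)>8]
    c=min(cs,key=lambda c:np.hypot(*(c.reshape(-1,2).mean(0)-seed)))
    return cv2.fitEllipse(cv2.convexHull(c)) 
E
python3 - <<'E'
from h import *
T=np.load("top0.npz");S=np.load("scene0.npz")
for n,col,a,b,w,z in [("red","red",(245,138),(194,243),25,.01),("filter","cream",(300,147),(189,191),25,.006),("white","grey",(334,168),(203,158),25,.012),
 ("weight","grey",(271,197),(248,202),20,.014),("screw","grey",(309,193),(233,172),12,.02),("tray","green",(348,231),(257,135),45,.01),("seat","blue",(186,176),(252,289),22,.018),
 ("cap","black",(185,173),(250,287),13,.029),("tape","blue",(292,268),(307,166),30,.019)]:
    e=blob(T["pixels"],col,a,w);f=blob(S["pixels"],col,b,w)
    X,g=tri(ray(T,e[0]),ray(S,f[0]))
    print(n,X.round(4),"gap",g.round(4),"planes",plane(T,e[0],z)[:2].round(4),plane(S,f[0],z)[:2].round(4),"ax",np.round(e[1],1),np.round(f[1],1))
E
```

```text
red [0.6426 0.2363 0.0047] gap 0.0016 planes [0.6418 0.2357] [0.6418 0.2391] ax [21.4 21.7] [24.1 24.5]
filter [0.6226 0.1256 0.003 ] gap 0.0011 planes [0.6223 0.1256] [0.6222 0.1277] ax [18.  18.6] [16.4 19.6]
white [0.5762 0.0602 0.0049] gap 0.002 planes [0.5756 0.0609] [0.5758 0.0656] ax [28.4 29.1] [26.8 28. ]
weight [0.5217 0.1883 0.0052] gap 0.0018 planes [0.5212 0.1881] [0.5221 0.1932] ax [21.9 22.3] [22.4 23.1]
screw [0.5287 0.1136 0.0051] gap 0.0015 planes [0.527  0.1149] [0.5299 0.123 ] ax [8.1 9.3] [ 7.7 10.4]
tray [0.4518 0.0414 0.0021] gap 0.0016 planes [0.4519 0.0425] [0.4529 0.0473] ax [46.8 47.9] [37.9 43.6]
seat [0.5693 0.3529 0.014 ] gap 0.0011 planes [0.5689 0.352 ] [0.5691 0.3544] ax [27.4 27.9] [31.4 31.6]
cap [0.5724 0.3532 0.0187] gap 0.0012 planes [0.5707 0.3513] [0.5726 0.3567] ax [12.6 14. ] [16.4 17.3]
tape [0.3832 0.1515 0.007 ] gap 0.0027 planes [0.3844 0.1516] [0.3858 0.1588] ax [35.9 37.4] [33.9 35.9]
```

```bash
cat >> h.py <<'E'
def go(x,y,z):
    from plant import telemetry
    from scipy.spatial.transform import Rotation as Ro
    o=telemetry.get_obs();return (Ro.from_rotvec(o["eef_rot"]).as_matrix().T@(np.array([x,y,z])-o["position"])*100).round(2)
def wray(c,p):
    K=c["mtx"];v=np.array([(p[0]-K[0,2])/K[0,0],(p[1]-K[1,2])/K[1,1]]);r=np.linalg.norm(v)
    d=c["R"].T@np.r_[v/r*np.sin(r),np.cos(r)];return -c["R"].T@c["t"],d
def wpl(c,p,z):
    o,d=wray(c,p);return (o+d*(z-o[2])/d[2])[:2].round(4)
E
python3 -m pendant '[[[-2.2,3.2,2],[0,0,0]],[[-4.4,6.4,4],[0,0,0]],[[-6.6,9.6,6],[0,0,0]],[[-8.8,12.8,8],[0,0,0]],[[-10.9,16.2,10],[0,0,0]]]' 0 30
python3 -m pendant '[[[0,0,0],[0,0,0]],[[0,0,0],[0,0,0]],[[0,0,0],[0,0,0]]]'
python3 - <<'E'
from h import *
from plant import capture
print(go(.571,.352,.13))
for n in("wrist","top"):
    c=capture(n);cv2.imwrite(f"pics/{n}1.png",c["pixels"][:,:,::-1]);np.savez(f"{n}1.npz",**c)
    if n=="wrist":print(c["mtx"],-c["R"].T@c["t"])
E
```

```text
time: 0.52
position: [0.5627, 0.3504, 0.1348]
eef_rot: [-1.302, -2.859, 0.001]
ft_force: [-0.3, 0.0, 0.6]
finger_gap: 1.003
grasp_force: 0.0
time: 0.77
position: [0.5607, 0.3506, 0.1361]
eef_rot: [-1.302, -2.858, 0.001]
ft_force: [-0.5, -0.5, 0.1]
finger_gap: 0.997
grasp_force: 0.0
[-0.57  0.86  0.61]
[[297.31863964   0.         254.13107076]
 [  0.         297.31863964 191.4901708 ]
 [  0.           0.           1.        ]] [0.50975138 0.40928991 0.27923414]
```

View pics/wrist1.png

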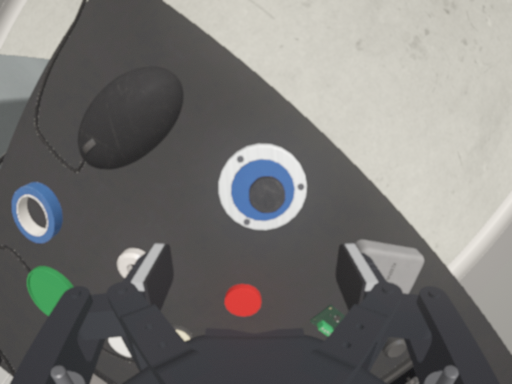

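The wrist view shows the base at (262,188) with the cap at (267,194), slightly off the seat centre, plus the red pad at (243,300). I'll measure from it.

```bash
python3 - <<'E'
from h import *
T=np.load("top0.npz");S=np.load("scene0.npz");W=np.load("wrist1.npz")
for n,col,a,b,s,w,z in [("cap","black",(185,173),(250,287),(267,194),20,.029),("seat","blue",(186,176),(252,289),(262,189),40,.018),("red","red",(245,138),(194,243),(243,300),30,.01)]:
    e=blob(T["pixels"],col,a,min(w,13) if n=="cap" else 25);f=blob(S["pixels"],col,b,13 if n=="cap" else 25);g=blob(W["pixels"],col,s,w)
    print(n,np.round(g[0],1),np.round(g[1],1),wpl(W,g[0],z),"W+T",*[np.round(q,4) for q in tri(wray(W,g[0]),ray(T,e[0]))],"W+S",*[np.round(q,4) for q in tri(wray(W,g[0]),ray(S,f[0]))])
W2=W["pixels"];m=cv2.inRange(cv2.cvtColor(W2,cv2.COLOR_RGB2HSV),(0,0,125),(180,60,255))
print(go(.5725,.3525,.0))
E
```

```text
Traceback (most recent call last):
  File "h.py", line 16, in blob
    c=min(cs,key=lambda c:np.hypot(*(c.reshape(-1,2).mean(0)-seed)))
ValueError: min() iterable argument is empty
```

```bash
python3 - <<'E'
from h import *
import h
T=np.load("top0.npz");S=np.load("scene0.npz");W=np.load("wrist1.npz")
print(cv2.cvtColor(W["pixels"],cv2.COLOR_RGB2HSV)[194,250:290:3].tolist())
h.R["black"]=((0,0,0),(180,110,110))
for n,col,a,b,s,w,z in [("cap","black",(185,173),(250,287),(267,194),24,.029),("seat","blue",(186,176),(252,289),(262,189),40,.018),("red","red",(245,138),(194,243),(243,300),30,.01)]:
    u=12 if n=="cap" else 25
    e=blob(T["pixels"],col,a,u);f=blob(S["pixels"],col,b,u);g=blob(W["pixels"],col,s,w)
    print(n,np.round(g[0],1),np.round(g[1],1),wpl(W,g[0],z),"W+T",*[np.round(q,4) for q in tri(wray(W,g[0]),ray(T,e[0]))],"W+S",*[np.round(q,4) for q in tri(wray(W,g[0]),ray(S,f[0]))])
E
```

```text
[[120, 17, 91], [150, 3, 87], [165, 6, 87], [150, 3, 90], [150, 3, 89], [150, 3, 86], [120, 6, 85], [150, 3, 88], [150, 3, 90], [150, 3, 89], [150, 3, 91], [120, 14, 93], [108, 129, 174], [108, 133, 180]]
cap [266.3 194.3] [35.1 36.1] [0.5721 0.3537] W+T [0.5723 0.3534 0.0276] 0.0002 W+S [0.5725 0.3542 0.0259] 0.0023
seat [262.2 189.6] [58.5 60.3] [0.569  0.3521] W+T [0.569  0.3521 0.0177] 0.0001 W+S [0.5692 0.3527 0.0156] 0.0021
red [242.7 299.8] [33.6 37.7] [0.6413 0.2381] W+T [0.6429 0.2358 0.0065] 0.0002 W+S [0.6416 0.2383 0.0094] 0.001
```

```bash
python3 -m pendant '[[[-0.5,1.0,2],[0,0,0]],[[-0.5,1.0,4],[0,0,0]],[[-0.5,1.0,6],[0,0,0]],[[-0.5,1.0,8],[0,0,0]],[[-0.5,1.0,8],[0,0,0]]]' | grep pos
python3 -m pendant '[[[0,0,0],[0,0,0]],[[0,0,0],[0,0,0]],[[0,0,0],[0,0,0]]]'|grep pos
python3 -c "
from h import *
print(go(.572,.3535,.02))"
```

```text
position: [0.5698, 0.3529, 0.0542]
position: [0.5727, 0.3542, 0.0586]
[-0.01 -0.11  3.86]
```

```bash
python3 -m pendant '[[[0,-0.1,1.5],[0,0,0]],[[0,-0.1,3],[0,0,0]],[[0,-0.1,3.8],[0,0,0]],[[0,-0.1,3.8],[0,0,0]],[[0,-0.1,3.8],[0,0,0]]]'
python3 -m pendant '[[[0,0,0],[0,0,0]],[[0,0,0],[0,0,0]],[[0,0,0],[0,0,0]],[[0,0,0],[0,0,0]],[[0,0,0],[0,0,0]]]' 0.9 30
python3 -m pendant '[[[0,0,0],[0,0,0]],[[0,0,0],[0,0,0]],[[0,0,0],[0,0,0]],[[0,0,0],[0,0,0]],[[0,0,0],[0,0,0]]]'
```

```text
time: 1.95
position: [0.5714, 0.353, 0.019]
eef_rot: [1.302, 2.859, 0.0]
ft_force: [0.0, -0.1, 1.0]
finger_gap: 1.001
grasp_force: 0.0
time: 2.37
position: [0.5715, 0.353, 0.0189]
eef_rot: [1.302, 2.859, 0.001]
ft_force: [-1.5, -1.2, 5.6]
finger_gap: 0.368
grasp_force: 29.3
time: 2.78
position: [0.5715, 0.353, 0.0189]
eef_rot: [1.302, 2.859, 0.001]
ft_force: [-1.4, -0.5, 5.0]
finger_gap: 0.377
grasp_force: 29.3
```

```bash
python3 -m pendant '[[[0,0,-2],[0,0,0]],[[0,0,-4],[0,0,0]],[[0,0,-6],[0,0,0]],[[0,0,-8],[0,0,0]],[[0,0,-8],[0,0,0]]]' |grep -E 'pos|gap'
python3 -m pendant '[[[-1.5,-3,0],[0,0,0]],[[-3,-6,0],[0,0,0]],[[-4.5,-9,0],[0,0,0]],[[-6,-12,0],[0,0,0]],[[-7.8,-14.7,0],[0,0,0]]]'|grep -E 'pos|gap'
python3 -m pendant '[[[-1.5,-3,0],[0,0,0]],[[-3,-6,0],[0,0,0]],[[-4.5,-9,0],[0,0,0]],[[-6,-12,0],[0,0,0]],[[-7.8,-14.7,0],[0,0,0]]]'|grep -E 'pos|gap'
python3 -m pendant '[[[0,0,0],[0,0,0]],[[0,0,0],[0,0,0]],[[0,0,0],[0,0,0]],[[0,0,0],[0,0,0]]]'|grep -E 'pos|gap'
python3 -c "
from h import *
print(go(.452,.0415,.0085))"
```

```text
position: [0.5729, 0.3539, 0.1027]
finger_gap: 0.376
position: [0.5101, 0.1962, 0.098]
finger_gap: 0.375
position: [0.4504, 0.041, 0.0981]
finger_gap: 0.371
position: [0.4522, 0.0429, 0.0982]
finger_gap: 0.371
[-0.09 -0.11  8.97]
```

```bash
python3 -m pendant '[[[-0.1,-0.1,2],[0,0,0]],[[-0.1,-0.1,4],[0,0,0]],[[-0.1,-0.1,6],[0,0,0]],[[-0.1,-0.1,7.5],[0,0,0]],[[-0.1,-0.1,8],[0,0,0]]]' |grep -E 'pos|gap'
python3 -m pendant '[[[0,0,0.4],[0,0,0]],[[0,0,0.7],[0,0,0]],[[0,0,0.9],[0,0,0]],[[0,0,0.9],[0,0,0]],[[0,0,0.9],[0,0,0]]]'|grep -E 'pos|gap|ft'
python3 -m pendant '[[[0,0,0],[0,0,0]],[[0,0,0],[0,0,0]],[[0,0,0],[0,0,0]],[[0,0,0],[0,0,0]],[[0,0,0],[0,0,0]]]' 0.45|grep -E 'pos|gap|ft'
python3 -m pendant '[[[0,0,-2],[0,0,0]],[[0,0,-4],[0,0,0]],[[0,0,-7],[0,0,0]],[[0,0,-9],[0,0,0]],[[0,0,-9],[0,0,0]]]'|grep -E 'pos|gap|ft'
python3 -m pendant '[[[0,0,0],[0,0,0]],[[0,0,0],[0,0,0]],[[0,0,0],[0,0,0]]]' 0 |grep -E 'pos|gap|ft'
python3 - <<'E'
from h import *
from plant import capture
print(go(.576,.0605,.06))
for n in("wrist","top"):
    c=capture(n);cv2.imwrite(f"pics/{n}2.png",c["pixels"][:,:,::-1]);np.savez(f"{n}2.npz",**c)
E
```

```text
position: [0.4507, 0.0416, 0.0162]
finger_gap: 0.368
position: [0.4522, 0.0409, 0.0098]
ft_force: [-0.3, 0.1, -1.1]
finger_gap: 0.373
position: [0.4518, 0.0408, 0.0094]
ft_force: [-0.2, 0.3, 0.4]
finger_gap: 0.548
position: [0.4539, 0.041, 0.103]
ft_force: [1.1, -0.7, 1.3]
finger_gap: 0.549
position: [0.4511, 0.0408, 0.0983]
ft_force: [-0.2, -0.1, -0.7]
finger_gap: 0.947
[-6.72 10.73  3.81]
```

View pics/wrist2.png

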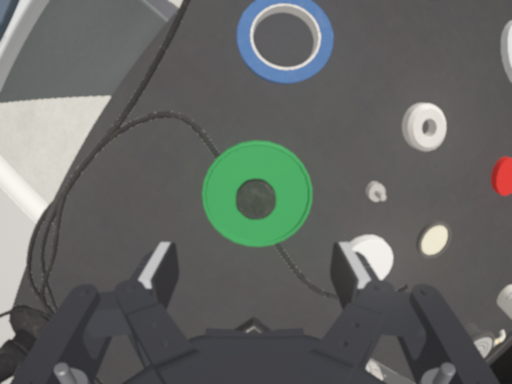

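The cap lies at (255,200), flat in the middle of the tray (258,193). The weight is at (425,127), the filter (434,240) and the white disc partly behind a finger at (372,258). Next I move over the white disc.

```bash
python3 -m pendant '[[[-1.4,2.1,0],[0,0,0]],[[-2.8,4.2,0],[0,0,0]],[[-4.2,6.3,0],[0,0,0]],[[-5.6,8.4,0],[0,0,0]],[[-6.7,10.7,0],[0,0,0]]]' |grep pos
python3 -m pendant '[[[0,0,0],[0,0,0]],[[0,0,0],[0,0,0]],[[0,0,0],[0,0,0]]]' |grep -E 'pos|gap'
python3 - <<'E'
from h import *
from plant import capture
T=np.load("top0.npz");U=np.load("wrist2.npz")
W=capture("wrist");cv2.imwrite("pics/wrist3.png",W["pixels"][:,:,::-1]);np.savez("wrist3.npz",**W)
for n,col,a,s in [("weight","grey",(271,197),(425,127)),("filter","cream",(300,147),(434,240))]:
    e=blob(T["pixels"],col,a,25);g=blob(U["pixels"],col,s,30)
    print(n,np.round(g[0],1),np.round(g[1],1),"W+T",*[np.round(q,4) for q in tri(wray(U,g[0]),ray(T,e[0]))])
K,R_,t=W["mtx"],W["R"],W["t"]
p=R_@np.array([.576,.0605,.01])+t;th=np.arctan2(np.hypot(p[0],p[1]),p[2]);s=p[:2]/np.hypot(p[0],p[1])*th*K[0,0]+K[:2,2];print("seed",s)
g=blob(W["pixels"],"grey",s,50);e=blob(T["pixels"],"grey",(334,168),25)
print("white",np.round(g[0],1),np.round(g[1],1),wpl(W,g[0],.012),*[np.round(q,4) for q in tri(wray(W,g[0]),ray(T,e[0]))])
print(go(.576,.0605,.0))
E
```

```text
position: [0.5773, 0.0602, 0.0984]
position: [0.5757, 0.0604, 0.0984]
finger_gap: 1.0
weight [424.4 126. ] [45.6 50.2] W+T [0.5229 0.1875 0.0048] 0.001
filter [434.2 239.6] [24.2 35.3] W+T [0.6229 0.1249 0.0045] 0.0011
seed [254.81171481 195.73241476]
white [255.  195.9] [67.6 68.4] [0.5758 0.061 ] [0.5757 0.0609 0.0119] 0.0002
[-0.02  0.06  9.88]
```

```bash
python3 -m pendant '[[[0,0,2.5],[0,0,0]],[[0,0,5],[0,0,0]],[[0,0,7.5],[0,0,0]],[[0,0,9],[0,0,0]],[[0,0,9],[0,0,0]]]' |grep -E 'pos|gap|ft'
python3 -m pendant '[[[0,0,0.3],[0,0,0]],[[0,0,0.6],[0,0,0]],[[0,0,0.6],[0,0,0]],[[0,0,0.6],[0,0,0]]]'|grep -E 'pos|gap|ft'
python3 -m pendant '[[[0,0,0],[0,0,0]],[[0,0,0],[0,0,0]],[[0,0,0],[0,0,0]],[[0,0,0],[0,0,0]],[[0,0,0],[0,0,0]]]' 0.8 30|grep -E 'pos|gap|ft|grasp'
python3 -m pendant '[[[0,0,-2],[0,0,0]],[[0,0,-4],[0,0,0]],[[0,0,-6],[0,0,0]],[[0,0,-8],[0,0,0]],[[0,0,-8],[0,0,0]]]'|grep -E 'pos|gap|ft|grasp'
python3 -m pendant '[[[0,0,0],[0,0,0]],[[0,0,0],[0,0,0]],[[0,0,0],[0,0,0]]]'|grep -E 'pos|gap|ft|grasp'
python3 - <<'E'
from h import *
from plant import capture
c=capture("scene");cv2.imwrite("pics/scene3.png",c["pixels"][:,:,::-1])
print(go(.569,.352,.08))
E
```

```text
position: [0.5735, 0.0601, 0.0064]
ft_force: [-1.3, -0.4, -0.6]
finger_gap: 1.0
position: [0.5769, 0.0605, 0.0042]
ft_force: [0.7, 0.3, -0.3]
finger_gap: 1.005
position: [0.5767, 0.0605, 0.0039]
ft_force: [-3.1, -0.4, 8.6]
finger_gap: 0.595
grasp_force: 29.6
position: [0.5784, 0.0607, 0.0872]
ft_force: [0.5, -0.1, 0.6]
finger_gap: 0.595
grasp_force: 31.3
position: [0.5758, 0.0604, 0.0823]
ft_force: [0.4, -0.9, -0.4]
finger_gap: 0.593
grasp_force: 31.3
[22.45 18.62  0.23]
```

View pics/scene3.png

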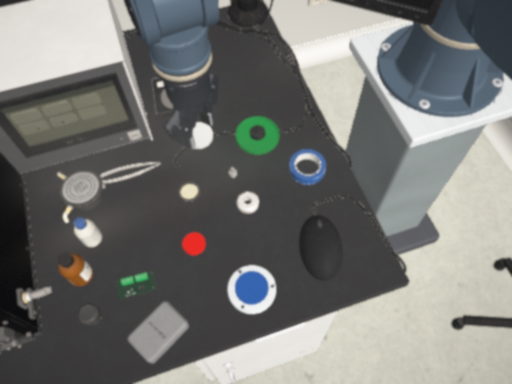

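The scene view shows the white disc held in the gripper at (202,135), the cap in the tray (258,133) and the seat empty (251,288).

```bash

python3 -m pendant '[[[2.3,1.9,0],[0,0,0]],[[4.6,3.8,0],[0,0,0]],[[6.9,5.7,0],[0,0,0]],[[9.2,7.6,0],[0,0,0]],[[11.2,9.3,0],[0,0,0]]]'|grep -E 'pos|gap'
python3 -m pendant '[[[2.3,1.9,0],[0,0,0]],[[4.6,3.8,0],[0,0,0]],[[6.9,5.7,0],[0,0,0]],[[9.2,7.6,0],[0,0,0]],[[11.2,9.3,0],[0,0,0]]]'|grep -E 'pos|gap'
python3 -m pendant '[[[0,0,0],[0,0,0]],[[0,0,0],[0,0,0]],[[0,0,0],[0,0,0]],[[0,0,0],[0,0,0]]]'|grep -E 'pos|gap'
python3 -c "
from h import *
print(go(.569,.352,.0225))"
```

```text
position: [0.5724, 0.2076, 0.0825]
finger_gap: 0.588
position: [0.569, 0.3533, 0.0823]
finger_gap: 0.593
position: [0.5697, 0.3506, 0.0829]
finger_gap: 0.592
[0.16 0.04 6.04]
```

```bash

python3 -m pendant '[[[0.1,0,1.5],[0,0,0]],[[0.1,0,3],[0,0,0]],[[0.1,0,4.5],[0,0,0]],[[0.1,0,5],[0,0,0]],[[0.1,0,5],[0,0,0]]]'|grep -E 'pos|gap|ft'
python3 -m pendant '[[[0,0,0.4],[0,0,0]],[[0,0,0.8],[0,0,0]],[[0,0,1],[0,0,0]],[[0,0,1],[0,0,0]],[[0,0,1],[0,0,0]]]'|grep -E 'pos|gap|ft'
python3 -m pendant '[[[0,0,0],[0,0,0]],[[0,0,0],[0,0,0]],[[0,0,0],[0,0,0]],[[0,0,0],[0,0,0]],[[0,0,0],[0,0,0]]]' 0.2|grep -E 'pos|gap|ft'
python3 -m pendant '[[[0,0,-2],[0,0,0]],[[0,0,-4],[0,0,0]],[[0,0,-6],[0,0,0]],[[0,0,-8],[0,0,0]],[[0,0,-8],[0,0,0]]]'|grep -E 'pos|gap|ft'
python3 -m pendant '[[[0,0,0],[0,0,0]],[[0,0,0],[0,0,0]],[[0,0,0],[0,0,0]]]' 0|grep -E 'pos|gap'
python3 - <<'E'
from h import *
from plant import capture
W=capture("wrist");cv2.imwrite("pics/wrist4.png",W["pixels"][:,:,::-1]);np.savez("wrist4.npz",**W)
T=capture("top");np.savez("top4.npz",**T)
print(go(.6228,.125,.1))
E
```

```text
position: [0.5685, 0.351, 0.0321]
ft_force: [-0.5, 0.4, -0.4]
finger_gap: 0.597
position: [0.5692, 0.3524, 0.0235]
ft_force: [0.3, 0.2, -0.2]
finger_gap: 0.593
position: [0.5691, 0.3524, 0.0233]
ft_force: [-0.9, 0.2, 0.1]
finger_gap: 0.801
position: [0.5707, 0.3533, 0.1076]
ft_force: [0.4, -0.1, 0.4]
finger_gap: 0.8
position: [0.5686, 0.352, 0.1021]
finger_gap: 1.002
[-20.69 -10.82   0.24]
```

View pics/wrist4.png

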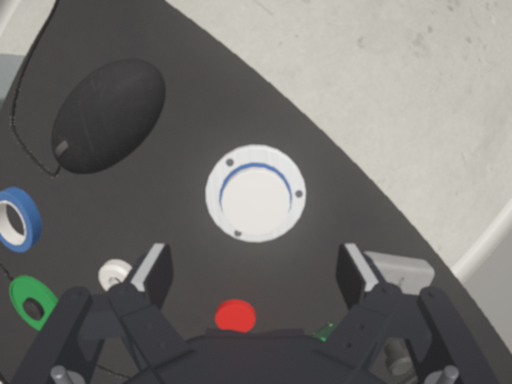

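The white disc sits on the seat at (256,199) with the blue ring visible along its far edge. Next is the filter.

```bash

python3 -m pendant '[[[-2.3,-1.2,0],[0,0,0]],[[-4.6,-2.4,0],[0,0,0]],[[-6.9,-3.6,0],[0,0,0]],[[-9.2,-4.8,0],[0,0,0]],[[-10.4,-5.4,0],[0,0,0]]]'|grep -E 'pos'
python3 -m pendant '[[[-2.3,-1.2,0],[0,0,0]],[[-4.6,-2.4,0],[0,0,0]],[[-6.9,-3.6,0],[0,0,0]],[[-9.2,-4.8,0],[0,0,0]],[[-10.3,-5.4,0],[0,0,0]]]'|grep -E 'pos'
python3 -m pendant '[[[0,0,0],[0,0,0]],[[0,0,0],[0,0,0]],[[0,0,0],[0,0,0]],[[0,0,0],[0,0,0]]]'|grep -E 'pos|gap'
python3 - <<'E'
from h import *
from plant import capture
W=capture("wrist");np.savez("wrist5.npz",**W);T=np.load("top4.npz")
g=blob(W["pixels"],"cream",(255,196),60);e=blob(T["pixels"],"cream",(300,147),25)
print(np.round(g[0],1),np.round(g[1],1),wpl(W,g[0],.006),*[np.round(q,4) for q in tri(wray(W,g[0]),ray(T,e[0]))])
x,y=wpl(W,g[0],.006);print(go(x,y,0))
# white disc on seat, top camera
e=blob(T["pixels"],"blue",(186,176),25);print("seat/white outline",np.round(e,1) if 0 else e)
W=np.load("wrist4.npz");e=blob(W["pixels"],"grey",(256,199),38);print("white",e,wpl(W,e[0],.03))
E
```

```text
position: [0.5968, 0.2358, 0.1028]
position: [0.6238, 0.1229, 0.1029]
position: [0.6232, 0.1265, 0.1032]
finger_gap: 0.997
[252.8 193.6] [40.1 42.9] [0.623  0.1248] [0.6221 0.1256 0.0084] 0.001
[-0.11 -0.12 10.32]Traceback (most recent call last):
  File "<stdin>", line 8, in <module>
  File "h.py", line 16, in blob
    c=min(cs,key=lambda c:np.hypot(*(c.reshape(-1,2).mean(0)-seed)))
ValueError: min() iterable argument is empty
```

```bash

python3 -m pendant '[[[-0.1,-0.1,2.5],[0,0,0]],[[-0.1,-0.1,5],[0,0,0]],[[-0.1,-0.1,7.5],[0,0,0]],[[-0.1,-0.1,9],[0,0,0]],[[-0.1,-0.1,9],[0,0,0]]]' 0.42|grep -E 'pos|gap|ft'
python3 -m pendant '[[[0,0,0.3],[0,0,0]],[[0,0,0.7],[0,0,0]],[[0,0,0.9],[0,0,0]],[[0,0,0.9],[0,0,0]],[[0,0,0.9],[0,0,0]]]'|grep -E 'pos|gap|ft'
for i in 1 2; do python3 -m pendant '[[[0,0,0.1],[0,0,0]],[[0,0,0.1],[0,0,0]],[[0,0,0.1],[0,0,0]]]'|grep -E 'pos|ft'; done
```

```text
position: [0.621, 0.1242, 0.0098]
ft_force: [-0.8, -0.9, -0.0]
finger_gap: 0.579
position: [0.6238, 0.1239, 0.0049]
ft_force: [-0.6, 0.2, -0.9]
finger_gap: 0.579
position: [0.6235, 0.1238, 0.0035]
ft_force: [0.0, 0.4, -0.7]
position: [0.6233, 0.1238, 0.0022]
ft_force: [-0.3, 0.4, 0.9]
```

```bash

for i in 1 2 3; do python3 -m pendant '[[[0,0,0.1],[0,0,0]],[[0,0,0.1],[0,0,0]],[[0,0,0.1],[0,0,0]]]'|grep -E 'pos|ft'; done
```

```text
position: [0.6233, 0.1238, 0.0012]
ft_force: [-0.2, 0.0, -0.3]
position: [0.6233, 0.1239, 0.0002]
ft_force: [-0.1, -0.5, 0.2]
position: [0.6233, 0.1238, -0.0008]
ft_force: [-0.2, 0.7, -0.3]
```

```bash

for i in 1 2 3; do python3 -m pendant '[[[0,0,0.1],[0,0,0]],[[0,0,0.1],[0,0,0]],[[0,0,0.1],[0,0,0]]]'|grep -E 'pos|ft'; done
```

```text
position: [0.6233, 0.1239, -0.0018]
ft_force: [1.2, 0.4, 0.3]
position: [0.6234, 0.1238, -0.0028]
ft_force: [-0.1, 0.2, -0.2]
position: [0.6235, 0.1239, -0.0029]
ft_force: [-4.8, -0.3, 12.0]
```

```bash

python3 -m pendant '[[[0,0,-0.3],[0,0,0]],[[0,0,-0.3],[0,0,0]],[[0,0,-0.3],[0,0,0]]]'|grep -E 'pos|ft'
python3 -m pendant '[[[0,0,0],[0,0,0]],[[0,0,0],[0,0,0]],[[0,0,0],[0,0,0]],[[0,0,0],[0,0,0]],[[0,0,0],[0,0,0]]]' 0.8 25|grep -E 'pos|gap|ft|grasp'
python3 -m pendant '[[[0,0,-2],[0,0,0]],[[0,0,-4],[0,0,0]],[[0,0,-6],[0,0,0]],[[0,0,-8],[0,0,0]],[[0,0,-10],[0,0,0]]]'|grep -E 'pos|gap|grasp'
python3 -m pendant '[[[0,0,0],[0,0,0]],[[0,0,0],[0,0,0]],[[0,0,0],[0,0,0]]]'|grep -E 'pos|gap|grasp'
python3 - <<'E'
from h import *
from plant import capture
W=capture("wrist");cv2.imwrite("pics/wrist6.png",W["pixels"][:,:,::-1])
T=np.load("wrist4.npz")
print(go(.569,.352,.1))
E
```

```text
position: [0.6236, 0.1239, -0.0006]
ft_force: [-0.6, -0.2, 0.2]
position: [0.6233, 0.1238, -0.0006]
ft_force: [-1.9, -1.3, 5.7]
finger_gap: 0.465
grasp_force: 24.4
position: [0.6232, 0.1238, 0.1]
finger_gap: 0.46
grasp_force: 25.2
position: [0.6231, 0.1238, 0.0985]
finger_gap: 0.466
grasp_force: 25.2
[20.75 10.92 -0.18]
```

View pics/wrist6.png

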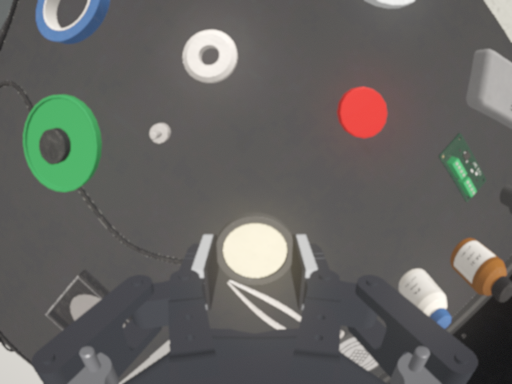

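The filter is held level between the pads at (254,250).

```bash

python3 -m pendant '[[[2.3,1.2,0],[0,0,0]],[[4.6,2.4,0],[0,0,0]],[[6.9,3.6,0],[0,0,0]],[[9.2,4.8,0],[0,0,0]],[[10.4,5.4,0],[0,0,0]]]'|grep -E 'pos'
python3 -m pendant '[[[2.3,1.2,0],[0,0,0]],[[4.6,2.4,0],[0,0,0]],[[6.9,3.6,0],[0,0,0]],[[9.2,4.8,0],[0,0,0]],[[10.4,5.5,0],[0,0,0]]]'|grep -E 'pos'
python3 -m pendant '[[[0,0,0],[0,0,0]],[[0,0,0],[0,0,0]],[[0,0,0],[0,0,0]],[[0,0,0],[0,0,0]]]'|grep -E 'pos|gap'
python3 -c "
from h import *
print(go(.5685,.3523,.030))"
```

```text
position: [0.5945, 0.24, 0.0981]
position: [0.5679, 0.3543, 0.0983]
position: [0.5695, 0.351, 0.0991]
finger_gap: 0.464
[0.16 0.01 6.91]
```

```bash

python3 -m pendant '[[[0.1,0,1.5],[0,0,0]],[[0.1,0,3],[0,0,0]],[[0.1,0,4.5],[0,0,0]],[[0.1,0,6],[0,0,0]],[[0.1,0,6],[0,0,0]]]'|grep -E 'pos|gap|ft'
python3 -m pendant '[[[0,0,0.4],[0,0,0]],[[0,0,0.7],[0,0,0]],[[0,0,0.8],[0,0,0]],[[0,0,0.8],[0,0,0]],[[0,0,0.8],[0,0,0]]]'|grep -E 'pos|gap|ft'
python3 -m pendant '[[[0,0,0.1],[0,0,0]],[[0,0,0.1],[0,0,0]],[[0,0,0.1],[0,0,0]]]'|grep -E 'pos|gap|ft'
```

```text
position: [0.5674, 0.3511, 0.0364]
ft_force: [-1.5, -0.6, -0.7]
finger_gap: 0.463
position: [0.5687, 0.3532, 0.0319]
ft_force: [0.2, 0.4, 0.5]
finger_gap: 0.466
position: [0.5685, 0.3531, 0.0304]
ft_force: [0.1, -0.1, -0.5]
finger_gap: 0.461
```

```bash

python3 -m pendant '[[[0,0,0.06],[0,0,0]],[[0,0,0.06],[0,0,0]],[[0,0,0.06],[0,0,0]]]'|grep -E 'pos|gap|ft'
python3 -m pendant '[[[0,0,0],[0,0,0]],[[0,0,0],[0,0,0]],[[0,0,0],[0,0,0]],[[0,0,0],[0,0,0]],[[0,0,0],[0,0,0]]]' 0.35|grep -E 'pos|gap|ft'
python3 -m pendant '[[[0,0,-2],[0,0,0]],[[0,0,-4],[0,0,0]],[[0,0,-6],[0,0,0]],[[0,0,-7],[0,0,0]],[[0,0,-7],[0,0,0]]]'|grep -E 'pos|gap|ft'
python3 -m pendant '[[[0,0,0],[0,0,0]],[[0,0,0],[0,0,0]],[[0,0,0],[0,0,0]]]' 0|grep -E 'pos|gap'
python3 - <<'E'
from h import *
from plant import capture
W=capture("wrist");cv2.imwrite("pics/wrist7.png",W["pixels"][:,:,::-1]);np.savez("wrist7.npz",**W)
e=blob(W["pixels"],"cream",(256,199),40);print("filter",e,wpl(W,e[0],.036))
x,y=.642,.237;print(go(x,y,.1))
E
```

```text
position: [0.5684, 0.3531, 0.0296]
ft_force: [-0.1, -0.5, -0.7]
finger_gap: 0.459
position: [0.5685, 0.3531, 0.0297]
ft_force: [-0.3, -0.2, -0.1]
finger_gap: 0.652
position: [0.5696, 0.3538, 0.1021]
ft_force: [-0.3, 0.4, -0.8]
finger_gap: 0.65
position: [0.5678, 0.3527, 0.0982]
finger_gap: 0.997
filter ((255.5030059814453, 205.62277221679688), (44.67658615112305, 48.42945861816406), 90.90809631347656) [0.5678 0.3539]
[-13.6   -2.01  -0.17]
```

View pics/wrist7.png

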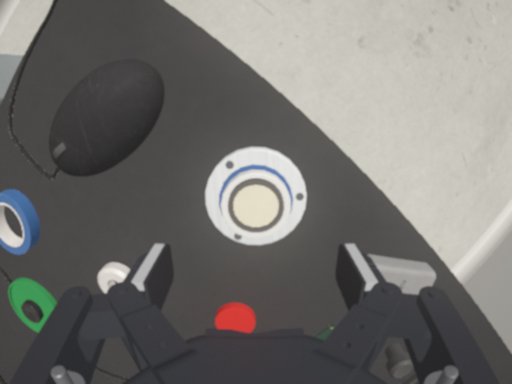

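The filter lies on the white disc at (255,205), centred. Red pad next.

```bash

python3 -m pendant '[[[-2.7,-0.4,0],[0,0,0]],[[-5.4,-0.8,0],[0,0,0]],[[-8.1,-1.2,0],[0,0,0]],[[-10.8,-1.6,0],[0,0,0]],[[-13.6,-2,0],[0,0,0]]]'|grep -E 'pos'
python3 -m pendant '[[[0,0,0],[0,0,0]],[[0,0,0],[0,0,0]],[[0,0,0],[0,0,0]],[[0,0,0],[0,0,0]]]'|grep -E 'pos|gap'
python3 - <<'E'
from h import *
from plant import capture
W=capture("wrist");T=np.load("top4.npz")
g=blob(W["pixels"],"red",(255,196),60);e=blob(T["pixels"],"red",(245,138),25)
print(np.round(g[0],1),np.round(g[1],1),wpl(W,g[0],.01),*[np.round(q,4) for q in tri(wray(W,g[0]),ray(T,e[0]))])
x,y=wpl(W,g[0],.01);print(go(x,y,0.001))
E
```

```text
position: [0.6428, 0.2362, 0.0989]
position: [0.642, 0.2382, 0.0993]
finger_gap: 0.998Traceback (most recent call last):
  File "<stdin>", line 4, in <module>
  File "h.py", line 16, in blob
    c=min(cs,key=lambda c:np.hypot(*(c.reshape(-1,2).mean(0)-seed)))
ValueError: min() iterable argument is empty
```

```bash

python3 - <<'E'
from h import *
from plant import capture
W=capture("wrist");T=np.load("top0.npz")
g=blob(W["pixels"],"red",(255,196),60);e=blob(T["pixels"],"red",(245,138),25)
print(np.round(g[0],1),np.round(g[1],1),wpl(W,g[0],.01),*[np.round(q,4) for q in tri(wray(W,g[0]),ray(T,e[0]))])
x,y=wpl(W,g[0],.01);print(go(x,y,0.001))
E
```

```text
[252.8 197.3] [50.6 51. ] [0.6423 0.236 ] [0.6424 0.2357 0.0086] 0.0004
[-0.19 -0.13  9.86]
```

```bash

python3 -m pendant '[[[-0.2,-0.1,2.5],[0,0,0]],[[-0.2,-0.1,5],[0,0,0]],[[-0.2,-0.1,7.5],[0,0,0]],[[-0.2,-0.1,9],[0,0,0]],[[-0.2,-0.1,9],[0,0,0]]]'|grep -E 'pos|gap|ft'
python3 -m pendant '[[[0,0,0.4],[0,0,0]],[[0,0,0.8],[0,0,0]],[[0,0,0.8],[0,0,0]],[[0,0,0.8],[0,0,0]]]'|grep -E 'pos|gap|ft'
python3 -m pendant '[[[0,0,0],[0,0,0]],[[0,0,0],[0,0,0]],[[0,0,0],[0,0,0]],[[0,0,0],[0,0,0]],[[0,0,0],[0,0,0]]]' 0.8 25|grep -E 'pos|gap|ft|grasp'
python3 -m pendant '[[[0,0,-2],[0,0,0]],[[0,0,-4],[0,0,0]],[[0,0,-6],[0,0,0]],[[0,0,-8],[0,0,0]],[[0,0,-10],[0,0,0]]]'|grep -E 'pos|gap|grasp'
python3 -m pendant '[[[2.7,0.4,0],[0,0,0]],[[5.4,0.8,0],[0,0,0]],[[8.1,1.2,0],[0,0,0]],[[10.8,1.6,0],[0,0,0]],[[13.7,2.2,0],[0,0,0]]]'|grep -E 'pos'
python3 -m pendant '[[[0,0,0],[0,0,0]],[[0,0,0],[0,0,0]],[[0,0,0],[0,0,0]],[[0,0,0],[0,0,0]]]'|grep -E 'pos|gap|grasp'
python3 -c "
from h import *
print(go(.568,.3532,.04))"
```

```text
position: [0.6406, 0.2351, 0.006]
ft_force: [0.2, 0.2, -0.8]
finger_gap: 0.997
position: [0.6436, 0.2355, 0.0026]
ft_force: [0.1, 0.6, -0.4]
finger_gap: 0.997
position: [0.6434, 0.2352, 0.0022]
ft_force: [-2.0, -0.9, 4.8]
finger_gap: 0.453
grasp_force: 24.6
position: [0.6431, 0.2351, 0.1027]
finger_gap: 0.459
grasp_force: 25.3
position: [0.5691, 0.3536, 0.1019]
position: [0.5704, 0.3521, 0.1017]
finger_gap: 0.46
grasp_force: 25.3
[ 0.24 -0.11  6.17]
```

```bash

python3 -m pendant '[[[0.2,-0.1,1.5],[0,0,0]],[[0.2,-0.1,3],[0,0,0]],[[0.2,-0.1,4.5],[0,0,0]],[[0.2,-0.1,5.5],[0,0,0]],[[0.2,-0.1,5.5],[0,0,0]]]'|grep -E 'pos|gap|ft'
python3 -m pendant '[[[0,0,0.4],[0,0,0]],[[0,0,0.7],[0,0,0]],[[0,0,0.8],[0,0,0]],[[0,0,0.8],[0,0,0]],[[0,0,0.8],[0,0,0]]]'|grep -E 'pos|gap|ft'
python3 -c "
from h import *
print(go(.568,.3532,.0385))"
```

```text
position: [0.5672, 0.3523, 0.0444]
ft_force: [-0.8, 0.2, -0.7]
finger_gap: 0.458
position: [0.568, 0.354, 0.0391]
ft_force: [0.7, 0.0, -0.2]
finger_gap: 0.46
[-0.06 -0.05  0.06]
```

```bash

python3 -m pendant '[[[0,0,0],[0,0,0]],[[0,0,0],[0,0,0]],[[0,0,0],[0,0,0]],[[0,0,0],[0,0,0]],[[0,0,0],[0,0,0]]]' 0.35|grep -E 'pos|gap|ft'
python3 -m pendant '[[[0,0,-2],[0,0,0]],[[0,0,-4],[0,0,0]],[[0,0,-6],[0,0,0]],[[0,0,-6],[0,0,0]],[[0,0,-6],[0,0,0]]]'|grep -E 'pos|gap|ft'
python3 -m pendant '[[[0,0,0],[0,0,0]],[[0,0,0],[0,0,0]],[[0,0,0],[0,0,0]]]' 0|grep -E 'pos|gap'
python3 - <<'E'
from h import *
from plant import capture
W=capture("wrist");cv2.imwrite("pics/wrist8.png",W["pixels"][:,:,::-1]);np.savez("wrist8.npz",**W)
e=blob(W["pixels"],"red",(256,199),40);print("red",e,wpl(W,e[0],.046))
print(go(.522,.188,.1))
E
```

```text
position: [0.5678, 0.3539, 0.0388]
ft_force: [-0.4, -0.3, -0.1]
finger_gap: 0.652
position: [0.5684, 0.3543, 0.0997]
ft_force: [0.5, -0.3, -0.3]
finger_gap: 0.653
position: [0.5673, 0.3535, 0.0977]
finger_gap: 1.0
red ((255.3402862548828, 209.46531677246094), (55.915496826171875, 56.444087982177734), 3.033748149871826) [0.5665 0.3555]
[ -9.51 -14.29  -0.2 ]
```

View pics/wrist8.png

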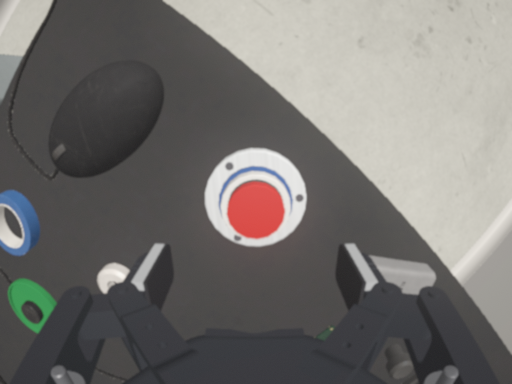

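The red pad is centred on the stack at (255,209). Last is the weight.

```bash

python3 -m pendant '[[[-1.9,-2.9,0],[0,0,0]],[[-3.8,-5.8,0],[0,0,0]],[[-5.7,-8.7,0],[0,0,0]],[[-7.6,-11.6,0],[0,0,0]],[[-9.5,-14.3,0],[0,0,0]]]'|grep -E 'pos'
python3 -m pendant '[[[0,0,0],[0,0,0]],[[0,0,0],[0,0,0]],[[0,0,0],[0,0,0]],[[0,0,0],[0,0,0]]]'|grep -E 'pos|gap'
python3 - <<'E'
from h import *
from plant import capture
W=capture("wrist");T=np.load("top0.npz")
g=blob(W["pixels"],"grey",(255,196),60);e=blob(T["pixels"],"grey",(271,197),20)
print(np.round(g[0],1),np.round(g[1],1),wpl(W,g[0],.014),*[np.round(q,4) for q in tri(wray(W,g[0]),ray(T,e[0]))])
x,y=wpl(W,g[0],.014);print(go(x,y,0.003))
E
```

```text
position: [0.5211, 0.1867, 0.0982]
position: [0.5225, 0.1892, 0.0985]
finger_gap: 0.998
[252.5 196.7] [53.1 53.2] [0.5212 0.1884] [0.5215 0.188  0.0126] 0.0002
[ 0.02 -0.15  9.55]
```

```bash

python3 -m pendant '[[[0,-0.1,2.5],[0,0,0]],[[0,-0.1,5],[0,0,0]],[[0,-0.1,7.5],[0,0,0]],[[0,-0.1,9],[0,0,0]],[[0,-0.1,9],[0,0,0]]]'|grep -E 'pos|gap|ft'
python3 -m pendant '[[[0,0,0.3],[0,0,0]],[[0,0,0.5],[0,0,0]],[[0,0,0.5],[0,0,0]],[[0,0,0.5],[0,0,0]]]'|grep -E 'pos|gap|ft'
python3 -m pendant '[[[0,0,0],[0,0,0]],[[0,0,0],[0,0,0]],[[0,0,0],[0,0,0]],[[0,0,0],[0,0,0]],[[0,0,0],[0,0,0]]]' 0.8 50|grep -E 'pos|gap|ft|grasp'
python3 -m pendant '[[[0,0,-2],[0,0,0]],[[0,0,-4],[0,0,0]],[[0,0,-6],[0,0,0]],[[0,0,-8],[0,0,0]],[[0,0,-10],[0,0,0]]]'|grep -E 'pos|gap|ft|grasp'
python3 -m pendant '[[[1.9,2.9,0],[0,0,0]],[[3.8,5.8,0],[0,0,0]],[[5.7,8.7,0],[0,0,0]],[[7.6,11.6,0],[0,0,0]],[[9.5,14.3,0],[0,0,0]]]'|grep -E 'pos'
python3 -m pendant '[[[0,0,0],[0,0,0]],[[0,0,0],[0,0,0]],[[0,0,0],[0,0,0]],[[0,0,0],[0,0,0]]]'|grep -E 'pos|gap|ft|grasp'
python3 -c "
from h import *
print(go(.567,.3545,.05))"
```

```text
position: [0.5195, 0.1877, 0.0054]
ft_force: [-0.8, -0.9, -0.7]
finger_gap: 1.001
position: [0.5221, 0.188, 0.0046]
ft_force: [-0.6, -0.9, 0.7]
finger_gap: 0.998
position: [0.5217, 0.1877, 0.0043]
ft_force: [-4.4, -1.6, 11.0]
finger_gap: 0.447
grasp_force: 48.8
position: [0.5213, 0.1875, 0.1046]
ft_force: [0.4, -0.1, -2.2]
finger_gap: 0.445
grasp_force: 50.6
position: [0.5672, 0.3548, 0.1035]
position: [0.5669, 0.3522, 0.1037]
ft_force: [-0.0, -0.3, -1.1]
finger_gap: 0.452
grasp_force: 50.9
[0.17 0.16 5.37]
```

```bash

python3 -m pendant '[[[0.1,0.1,1.5],[0,0,0]],[[0.1,0.1,3],[0,0,0]],[[0.1,0.1,4],[0,0,0]],[[0.1,0.1,4.5],[0,0,0]],[[0.1,0.1,4.5],[0,0,0]]]'|grep -E 'pos|gap|ft'
python3 -m pendant '[[[0,0,0.3],[0,0,0]],[[0,0,0.6],[0,0,0]],[[0,0,0.7],[0,0,0]],[[0,0,0.7],[0,0,0]],[[0,0,0.7],[0,0,0]]]'|grep -E 'pos|gap|ft'
python3 -c "
from h import *
print(go(.567,.3545,.0507))"
```

```text
position: [0.5666, 0.3536, 0.0577]
ft_force: [-0.9, 0.6, -2.5]
finger_gap: 0.448
position: [0.5672, 0.3547, 0.0519]
ft_force: [-0.4, 0.5, -1.6]
finger_gap: 0.449
[ 0.   -0.03  0.12]
```

```bash

python3 -m pendant '[[[0,0,0.1],[0,0,0]],[[0,0,0.1],[0,0,0]],[[0,0,0.1],[0,0,0]],[[0,0,0.1],[0,0,0]]]'|grep -E 'pos|gap|ft'
python3 -m pendant '[[[0,0,0],[0,0,0]],[[0,0,0],[0,0,0]],[[0,0,0],[0,0,0]],[[0,0,0],[0,0,0]],[[0,0,0],[0,0,0]]]' 0.35|grep -E 'pos|gap|ft'
python3 -m pendant '[[[0,0,-2],[0,0,0]],[[0,0,-4],[0,0,0]],[[0,0,-6],[0,0,0]],[[0,0,-8],[0,0,0]],[[0,0,-8],[0,0,0]]]'|grep -E 'pos|gap|ft'
python3 -m pendant '[[[0,0,0],[0,0,0]],[[0,0,0],[0,0,0]],[[0,0,0],[0,0,0]]]' 0|grep -E 'pos|gap|time'
python3 - <<'E'
from h import *
from plant import capture
W=capture("wrist");S=capture("scene")["pixels"]
a=cv2.resize(W["pixels"][110:290,160:360],(400,360));b=cv2.resize(S[90:330,120:387],(400,360))
cv2.imwrite("pics/end.png",np.hstack([a,b])[:,:,::-1])
e=blob(W["pixels"],"grey",(256,210),34);print(e,wpl(W,e[0],.06))
E
```

```text
position: [0.5672, 0.3546, 0.0507]
ft_force: [0.3, -0.3, -1.5]
finger_gap: 0.448
position: [0.5672, 0.3546, 0.0507]
ft_force: [-0.2, 0.8, 0.4]
finger_gap: 0.65
position: [0.5686, 0.3555, 0.135]
ft_force: [0.6, 1.1, 0.4]
finger_gap: 0.649
time: 31.77
position: [0.5667, 0.3543, 0.1296]
finger_gap: 0.996
((255.6459197998047, 205.04502868652344), (56.022151947021484, 68.31368255615234), 86.51622009277344) [0.5682 0.3539]
```

View pics/end.png

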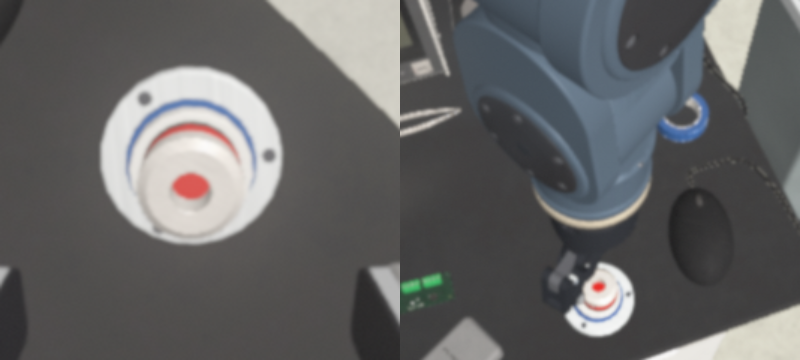

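The picture shows the weight flat on the red pad and centred (left crop 190,185), with the blue ring even around the stack. The gripper is clear, so I hand the job in.

```bash
python3 -c "
from plant import ticket
print(ticket.close_job())"
```

```text
the job is handed in; nothing more can be done
None
```

The cap lies flat in the green tray and the stack (white disc, filter, red pad, weight ring) is built and centred on the blue seat; I handed the job in at about 32 s of the 99 s limit, but no verdict came back.

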